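Bring a spread snap ring down to the shaft groove and hold it there

TASK

Pick the snap ring pliers up by their handles and squeeze them fully, so that the snap ring on their pins spreads. Slide the spread ring down over the upright shaft that carries the bronze propeller hub until it is level with the groove just above the hub, and stop there: finish while still holding the pliers squeezed, the ring fully spread, level and around the groove without touching or resting on the shaft or the hub. Leave the other things on the bench alone.

Things in the scene. Friction and masses are not known exactly. Their poses are not given: they have to be found in the camera images.
- pliers: Snap ring pliers lying flat, ring already hooked on their two pins (it stays on); about 195 mm long, 0.2 to 0.45 kg. Origin: under the pivot bolt, on the underside plane of handles and ring (bench level at the start); x along the pliers from handles to ring, y to the left lever, z up. Steel levers at z 5 to 14 mm, ring at z 0 to 4 mm.
- ring_eye (a point): Fixed in the pliers at x = 64.5, y = 0, z = 2 mm, axes as the pliers: where the shaft's axis should pass when the ring is fully spread. Relaxed, the ring is a C, inner radius 14.5, outer 18.5 mm, about x = 73.8 mm, gap to the pivot: too small for the shaft. Fully squeezed, its free inner radius about this point is 19 mm and it reaches x = 88 mm.
- handles (a point): Fixed in the pliers at x = -67, y = 0, z = 9 mm: midway between the two black handle grips, where to take them, fingers closing across y from above. Grips: x -40 to -106 mm, 8 mm thick, z 0 to 18 mm. Relaxed they splay, 58 mm over their outsides here, 78 mm at their ends; squeezed they are parallel, 24 mm over their outsides.
- lever_left (a joint): Angle of the left lever, rad: 0 relaxed, 0.26 fully squeezed against its stop (ring fully spread). A spring resists: each handle needs about 2 N to start and 6 N to reach the stop when pinched at point handles; let go, it springs back to 0. Squeezing harder (25 N) does no harm.
- lever_right (a joint): Angle of the right lever; the same as the left one, which it mirrors.
- hub_stub: Fixed upright shaft carrying a bronze propeller hub. Foot 80 x 80 x 14 mm; hub from 14 to 52 mm height, 33 mm radius, three blade roots to 43 mm from the axis; shaft radius 16 mm, groove (darker neck, radius 12.5 mm) from 60 to 70 mm height, end at 92 mm with a 4 mm chamfer. Origin: on the axis at bench level, z up.
- groove (a point): On the hub stub's axis at the middle of the groove, 65 mm above the bench. z up along the shaft.
- stub_top (a point): On the hub stub's axis at the shaft's upper end, 92 mm above the bench.
- plain_stub: Fixed upright shaft stub without hub or groove, not to be used: foot 80 x 80 mm, a 44 mm wide collar, shaft radius 16 mm, 92 mm high. Origin: on its axis at bench level. It stands 100 mm or more from the hub stub, and the two may change places.
- impeller: Bystander: black rubber impeller, six vanes, 61 mm across, 20 mm high. Origin under its centre.
- gauge_case: Bystander: chrome feeler gauge case, 30 x 95 x 14 mm. Origin under its centre.
- plug_socket: Bystander: red spark plug socket standing upright, 29 mm across, 45 mm high. Origin under its centre.
- drain_plug: Bystander: brass drain plug standing on its head, 24 mm across, 25 mm high. Origin under its centre.

How it is judged:
By the outcome, as a careful person would: the job done as asked, in the order asked, and still so for the second after the job is handed in, while the arm keeps its last pose, push and grip.
It also fails if it takes over 38 s, if anything falls off the work surface, if the arm or the gripper's body presses on something with over 40 N, if the wrist force passes 120 N, or if a joint passes its speed limit or range.

ROBOT

A 6-joint arm with a two-finger parallel gripper is mounted at the origin on the work surface. World frame = base frame: x ahead of the robot, y to its left, z up, the work surface at z = 0. Lengths are in m, angles in rad, forces in N, time in s.
With the tool pointing down it reaches from about 0.35 to 0.975 m from the base axis. Payload 4.9 kg.
Tool frame: the origin (TCP) lies at the very end of the fingers, on their centre line; the grasp point (between the pads) lies 19 mm behind it; z points along the fingers, y is the line along which they close (so a half turn about z gives the same grasp; the last joint's range is limited). The gripper opens to 85 mm and grips with 20 to 120 N. Pads are 22 mm wide; open, the fingers measure 114 mm over their backs; the gripper's body (76 mm by 85 mm) begins 54 mm behind the grasp point. The pads swing forward as they close: fully open they stand 13 mm farther back than shut.
Start: joints at [-1.293, 0.053, 1.613, -0, 1.476, -0.119], TCP at [0.242, -0.576, 0.231] pointing down, gripper open.
Joint ranges: [-3.01, 3.01], [-1.01, 2.22], [0.06, 2.58], [-1.02, 4.17], [0.09, 2.62], [-3.14, 3.14]. Speed limits (rad/s): [2.57, 2.57, 3.14, 3.14, 3.14, 3.14].

INTERFACE

Orientations are given as a rotation vector (axis times angle).
In Python, from station import get_obs, optics, ctrl gives the robot as it stands.
- The arm moves only by the shell command python3 -m pendant 'ROWS' [FORCE]. ROWS is JSON, a list of rows, each a list of 3 entries, a list of its own where there are three numbers: the shift along the tool's x, y, z in mm, then the turn, a rotation vector about the tool's x, y, z in rad, then the opening, from 0 (shut) to 1 (fully open). A call has 1 to 12 rows; each row shifts and turns the commanded pose from where the row before left it, along the tool's axes as they then stand; what a row does not reach is not made up. A row lasts 1/12 s, in which the tool goes at most 41.7 mm and 7.16 degrees, less where a joint would pass 70% of its speed; a pose out of reach is approached as far as the arm can. A call is refused whole if a number of a shift passes 41.7 or a number of a turn 0.125, either way. A call with a gripper value outside its range is refused whole. The fingers move at their own pace and stop on an object; FORCE is the grip in N (left out, the last holds). Time passes only in rows, so rows that do not move let the fingers close. It gives the time, the measured TCP pose, the force, the opening and the grip force at its end, in the units of the state.
- get_obs(): the state, without advancing time (a new reading comes with each control period).
- optics.get_image(name): name is "side" or "top"; returns the picture (400x640x3 uint8, red, green, blue); there is no depth.
- optics.camera_model(name): a dict with "fx", "fy", "cx", "cy" (pixels), "distortion" ([k1, k2, p1, p2, k3] as OpenCV has them; the pictures are not rectified), "cam_to_world" (4x4, takes a point from camera to world coordinates). Camera axes: x right, y up, looking along -z (the intrinsics and any distortion apply to the point x, -y, -z); pixel columns grow to the right and rows downward; lengths in m; the calibration is good to about 2 mm. A picture is of the moment at which its call begins. camera_model takes no time and is no camera call.
- ctrl.finish_job(): hands the job in; it is judged then, once.
The state is a dict: "t": time; "q": joint angles; "dq": joint speeds; "effort": joint torques, N m; "tool_pos": TCP position; "tool_rot": TCP orientation; "contact_force": force on the tool from outside, world axes, zero at the start; "wrist_torque": the same for the moment, N m; "opening": finger opening in m; "grip_force": force on a finger pad.
Only numpy, scipy, OpenCV 4.12 (cv2) and the standard library are available. Lean on these libraries where they do the work, as an engineer would, in place of code of your own. Each camera call takes 0.05 s, during which the arm holds its last target. There are 200 camera calls.

## Working session

There is one attempt and no reset: what is moved stays moved. The work goes in short steps, Python scripts to look and compute and a shell command to move; the robot and the scene stay as the last step left them, time stands still between calls to the robot, and variables do not carry over. Pictures are saved under pics/ and viewed, at most 10 in all, crops included, and the job is handed in when it is done.

```bash
mkdir -p pics; ls
python3 - <<'E'
from station import get_obs, optics
import cv2, numpy as np
for n in ("top","side"):
    im=optics.get_image(n); cv2.imwrite(f"pics/{n}0.png",im[:,:,::-1])
    m=optics.camera_model(n); print(n,m["fx"],m["fy"],m["cx"],m["cy"],m["distortion"]); print(np.round(m["cam_to_world"],4))
o=get_obs(); print(o["t"],o["tool_pos"],o["tool_rot"],o["opening"])
E
```

```text
pics
top 381.3883270731894 381.3883270731894 322.8954948258501 202.90884503676463 [-0.01448361  0.          0.          0.          0.        ]
[[ 0.0154  0.9941 -0.1078  0.5309]
 [-0.9997  0.0131 -0.0227  0.0211]
 [-0.0211  0.1081  0.9939  0.8282]
 [ 0.      0.      0.      1.    ]]
side 416.34232080680664 416.34232080680664 319.1122545124488 198.51886352645664 [0.02699413 0.         0.         0.         0.        ]
[[-0.8489  0.3847 -0.3624  0.2605]
 [-0.5284 -0.6358  0.5626  0.5861]
 [-0.014   0.6691  0.743   0.835 ]
 [ 0.      0.      0.      1.    ]]
0.1 [ 0.24138757 -0.57588006  0.23017783] [-3.07811175e+00 -6.18872119e-01  2.04588643e-04] 0.0852725701142525
```

View pics/top0.png

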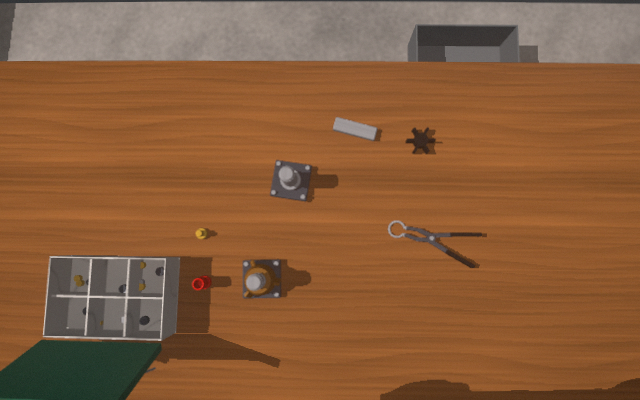

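View pics/side0.png

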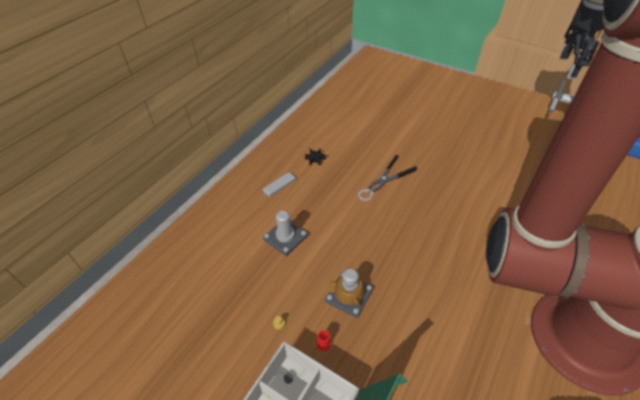

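The top view shows the pliers with the ring at (397,229), the pivot at (431,238) and handle ends at (485,234) and (477,266). The hub stub is at about (260,279) and the plain stub at (291,180). The side view shows the hub stub at (349,290) and the pliers at (383,180). Next I'll zoom in and measure.

```bash
cat > h.py <<'E'
import cv2, numpy as np
from station import get_obs, optics
from scipy.spatial.transform import Rotation as R
def ray(n,uv):
    m=optics.camera_model(n);K=np.array([[m["fx"],0,m["cx"]],[0,m["fy"],m["cy"]],[0,0,1]])
    p=cv2.undistortPoints(np.array([[uv]],float),K,np.array(m["distortion"]))[0,0]
    T=np.array(m["cam_to_world"]); return T[:3,3],T[:3,:3]@np.array([p[0],-p[1],-1.])
def plane(n,uv,z):
    o,d=ray(n,uv); return o+d*(z-o[2])/d[2]
def proj(n,P):
    m=optics.camera_model(n);K=np.array([[m["fx"],0,m["cx"]],[0,m["fy"],m["cy"]],[0,0,1]])
    T=np.array(m["cam_to_world"]); c=T[:3,:3].T@(np.array(P)-T[:3,3]); c=np.array([[[c[0],-c[1],-c[2]]]])
    return cv2.projectPoints(c,np.zeros(3),np.zeros(3),K,np.array(m["distortion"]))[0][0,0]
def two(a,b):
    (o1,d1),(o2,d2)=ray("top",a),ray("side",b)
    s=np.linalg.lstsq(np.c_[d1,-d2],o2-o1,rcond=None)[0]; p,q=o1+s[0]*d1,o2+s[1]*d2
    return (p+q)/2,np.linalg.norm(p-q)
E
python3 - <<'E'
from h import *
def up(im,x,y,w,h,k): return cv2.resize(im[y:y+h,x:x+w],None,fx=k,fy=k,interpolation=cv2.INTER_CUBIC)
t=cv2.imread("pics/top0.png"); s=cv2.imread("pics/side0.png")
a=up(t,380,210,112,64,7); b=np.hstack([up(t,235,250,56,56,7),up(s,320,260,56,56,7)])
cv2.imwrite("pics/c1.png",a); cv2.imwrite("pics/c2.png",b)
for n,uv,z in [("top",(397,229),.002),("top",(431,238),.01),("top",(485,234),.009),("top",(477,266),.009),("top",(256,283),.092),("side",(349,272),.092),("side",(366,195),.002)]:
    print(n,uv,np.round(plane(n,uv,z),4))
E
```

```text
top (397, 229) [ 0.566  -0.1207  0.002 ]
top (431, 238) [ 0.5475 -0.1914  0.01  ]
top (485, 234) [ 0.5577 -0.3064  0.009 ]
top (477, 266) [ 0.49   -0.2876  0.009 ]
top (256, 283) [0.4554 0.1631 0.092 ]
side (349, 272) [0.4619 0.1651 0.092 ]
side (366, 195) [ 0.565  -0.1213  0.002 ]
```

View pics/c1.png

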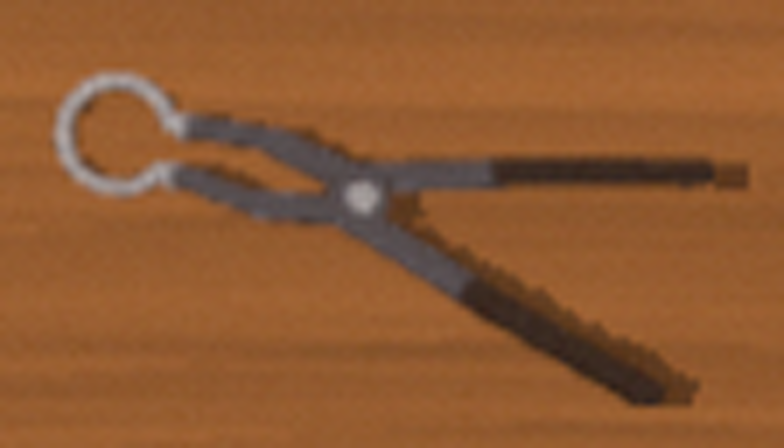

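View pics/c2.png

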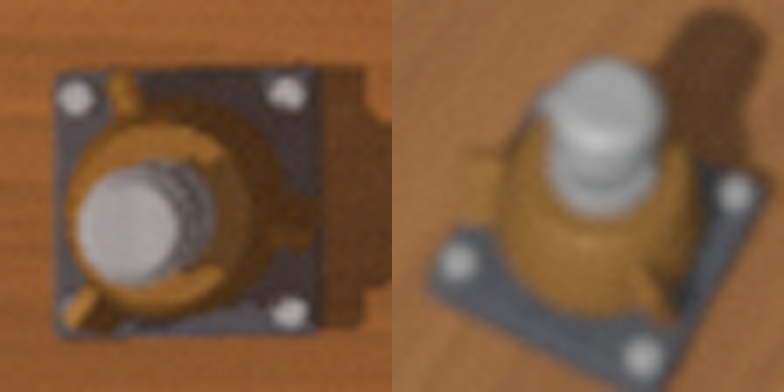

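Crop 1 shows the ring centre at about crop (119,132), the bolt at (362,198), and grips running (493,171)→(714,172) and (468,288)→(645,393). Crop 2 shows the shaft top at (128,228) in top and (607,105) in side, with the foot bolts visible in both. Now positions.

Run:
```python
from h import *
c=lambda x0,y0,x,y:(x0+(x+.5)/7-.5,y0+(y+.5)/7-.5)
P=lambda x,y,z:plane("top",c(380,210,x,y),z)
ring=P(119,132,.003);piv=P(362,198,.016)
e1,e2,s1,s2=P(714,172,.017),P(645,393,.017),P(493,171,.017),P(468,288,.017)
print("ring",ring,"piv",piv,"dist",np.linalg.norm((ring-piv)[:2]))
print("mid ends",(e1+e2)/2,"starts",(s1+s2)/2, "spl",np.linalg.norm(e1-e2),np.linalg.norm(s1-s2))
pts=np.array([ring,piv,(s1+s2)/2,(e1+e2)/2])[:,:2]
d=np.linalg.svd(pts-pts.mean(0))[2][0]; d*=np.sign(d[1]); print("dir",d,"yaw",np.arctan2(d[1],d[0])," along",(pts-pts[1])@d,"across",(pts-pts.mean(0))@[-d[1],d[0]])
print("side ring",plane("side",(366,195),.003))
H=lambda x,y,z:plane("top",c(235,250,x,y),z); S=lambda x,y,z:plane("side",c(320,260,x,y),z)
print("top disc",H(128,228,.092),S(215,105-4,.092))
b=[H(x,y,.017) for x,y in[(76,97),(288,95),(292,312),(80,310)]]; print("bolts",np.mean(b,0),(b[0]+b[2])/2,(b[1]+b[3])/2)
print("side bolts",(S(342,195,.017)+S(66,262,.017))/2)
print("tri top",two(c(235,250,128,228),c(320,260,215,101)))
o=get_obs();print(R.from_rotvec(o["tool_rot"]).as_matrix().round(3))
```

```text
ring [ 0.56716401 -0.11963606  0.003     ] piv [ 0.54773529 -0.1904271   0.016     ] dist 0.07340875882598691
mid ends [ 0.52394065 -0.28478628  0.017     ] starts [ 0.53881937 -0.22556019  0.017     ] spl 0.06981976011614646 0.0360655714111054
dir [0.25317141 0.96742144] yaw 1.3148392657436239  along [ 0.07340356  0.         -0.03624576 -0.09730921] across [-0.00037041  0.00050308  0.00023384 -0.00036651]
side ring [ 0.56461207 -0.1204376   0.003     ]
top disc [0.4568535  0.16921535 0.092     ] [0.45734482 0.16788431 0.092     ]
bolts [0.4569986  0.16769069 0.017     ] [0.45673224 0.16781398 0.017     ] [0.45726497 0.1675674  0.017     ]
side bolts [0.45753806 0.16758731 0.017     ]
tri top (array([0.45696198, 0.16885148, 0.09366784]), np.float64(0.00013112496997878773))
[[ 0.922  0.386 -0.   ]
 [ 0.386 -0.922  0.002]
 [ 0.    -0.002 -1.   ]]
```

Both views put the hub axis at about (0.457, 0.168). The pliers' pivot is at (0.5475, -0.1905) with yaw 1.315, so the handles point is at about (0.5305, -0.2553). I can keep the same yaw for the insertion. First I'll move above the handles.

```bash
python3 -m pendant '[[[32.5,-15.3,0],[0,0,0],1],[[32.5,-15.3,0],[0,0,0],1],[[32.5,-15.3,0],[0,0,0],1],[[32.5,-15.3,0],[0,0,0],1],[[32.5,-15.3,0],[0,0,0],1],[[32.5,-15.3,0],[0,0,0],1],[[32.5,-15.3,0],[0,0,0],1],[[32.5,-15.3,0],[0,0,0],1],[[32.5,-15.3,0],[0,0,0],1],[[32.5,-15.3,0],[0,0,0],1],[[32.5,-15.3,0],[0,0,0],1],[[32.5,-15.3,0],[0,0,0],1]]' 60
python3 -m pendant '[[[0,0,15],[0,0,-0.12],1],[[0,0,15],[0,0,-0.12],1],[[0,0,15],[0,0,-0.12],1],[[0,0,15],[0,0,-0.12],1],[[0,0,15],[0,0,-0.12],1],[[0,0,15],[0,0,-0.12],1],[[0,0,15],[0,0,-0.12],1],[[0,0,15],[0,0,-0.078],1],[[0,0,0],[0,0,0],1],[[0,0,0],[0,0,0],1]]'
cat >> h.py <<'E'
def delta(target,yaw):
    o=get_obs();M=R.from_rotvec(o["tool_rot"]).as_matrix()
    W=np.c_[[np.cos(yaw),np.sin(yaw),0],[np.sin(yaw),-np.cos(yaw),0],[0,0,-1]]
    print("shift mm",(M.T@(np.array(target)-o["tool_pos"])*1e3).round(1),"turn",R.from_matrix(M.T@W).as_rotvec().round(4),"F",np.round(o["contact_force"],1),"pos",np.round(o["tool_pos"],4),"t",o["t"],"open",o["opening"])
E
python3 -c "
from h import *
delta([.5305,-.2553,.003],1.315)"
```

```text
t: 1.1
tool_pos: [0.531, -0.2547, 0.2308]
tool_rot: [-3.08, -0.619, 0.001]
contact_force: [0.5, -0.5, 0.2]
opening: 0.0855
grip_force: 0.0
t: 1.93
tool_pos: [0.5294, -0.2558, 0.1099]
tool_rot: [-2.487, -1.915, 0.002]
contact_force: [0.4, 0.1, 0.8]
opening: 0.0854
grip_force: 0.0
shift mm [  0.6   1.3 106.9] turn [-0.0029 -0.001  -0.0023] F [0.4 0.1 0.8] pos [ 0.5294 -0.2558  0.1099] t 1.9333 open 0.0854237732842458
```

```bash
python3 -m pendant '[[[0.5,1,25],[0,0,0],1],[[0,0,25],[0,0,0],1],[[0,0,20],[0,0,0],1],[[0,0,15],[0,0,0],1],[[0,0,10],[0,0,0],1],[[0,0,8],[0,0,0],1],[[0,0,3],[0,0,0],1],[[0,0,0],[0,0,0],1],[[0,0,0],[0,0,0],1]]'
python3 - <<'E'
from h import *
delta([.5305,-.2553,.003],1.315)
t=optics.get_image("top")[:,:,::-1]; s=optics.get_image("side")[:,:,::-1]
up=lambda im,x,y,w,h,k:cv2.resize(im[y:y+h,x:x+w],None,fx=k,fy=k,interpolation=cv2.INTER_CUBIC)
cv2.imwrite("pics/g1.png",np.vstack([up(t,380,190,130,80,5),up(s,350,130,130,80,5)])[:600])
E
```

```text
t: 2.68
tool_pos: [0.5321, -0.2566, 0.0064]
tool_rot: [2.486, 1.918, 0.001]
contact_force: [0.0, -0.7, 0.6]
opening: 0.0855
grip_force: 0.0
shift mm [ 0.9 -1.9  3.4] turn [ 0.0017  0.0005 -0.0005] F [ 0.  -0.7  0.6] pos [ 0.5321 -0.2566  0.0064] t 2.6833 open 0.08552640996105182
```

View pics/g1.png

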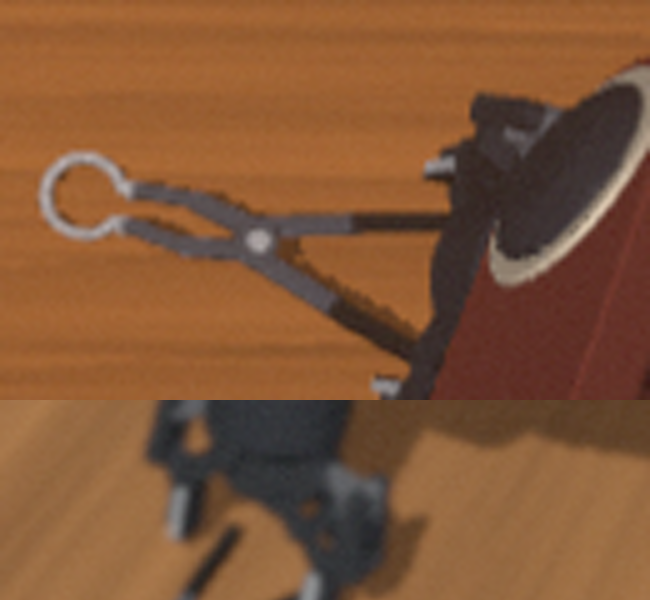

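The fingers straddle the handles: tips at (440,165) and (385,385) in the crop, with the grips between them. I'll lower slightly and squeeze.

```bash
python3 -m pendant '[[[0,-1,2.5],[0,0,0],1],[[0,0,0],[0,0,0],0.6],[[0,0,0],[0,0,0],0.4],[[0,0,0],[0,0,0],0.2],[[0,0,0],[0,0,0],0],[[0,0,0],[0,0,0],0],[[0,0,0],[0,0,0],0],[[0,0,0],[0,0,0],0],[[0,0,0],[0,0,0],0],[[0,0,0],[0,0,0],0],[[0,0,0],[0,0,0],0]]' 60
python3 -c "
from h import *
delta([.5305,-.2553,.003],1.315)"
```

```text
t: 3.7
tool_pos: [0.5332, -0.2577, 0.0067]
tool_rot: [2.482, 1.916, 0.003]
contact_force: [0.1, 1.0, 12.9]
opening: 0.0179
grip_force: 59.5
shift mm [ 1.6 -3.2  3.7] turn [ 0.0061  0.002  -0.0001] F [ 0.1  1.  12.9] pos [ 0.5332 -0.2577  0.0067] t 3.7 open 0.01788470772260929
```

```bash
python3 -m pendant '[[[0,0,-5],[0,0,0],0],[[0,0,-10],[0,0,0],0],[[0,0,-15],[0,0,0],0],[[0,0,-20],[0,0,0],0],[[0,0,-20],[0,0,0],0],[[0,0,-20],[0,0,0],0],[[0,0,-20],[0,0,0],0],[[0,0,0],[0,0,0],0],[[0,0,0],[0,0,0],0]]'
python3 - <<'E'
from h import *
delta([.5305,-.2553,.003],1.315)
t=optics.get_image("top")[:,:,::-1]; s=optics.get_image("side")[:,:,::-1]
up=lambda im,x,y,w,h,k:cv2.resize(im[y:y+h,x:x+w],None,fx=k,fy=k,interpolation=cv2.INTER_CUBIC)
cv2.imwrite("pics/l1.png",np.hstack([up(t,365,190,80,100,5),up(s,340,90,80,100,5)])[:600])
E
```

```text
t: 4.45
tool_pos: [0.5307, -0.2561, 0.1135]
tool_rot: [2.485, 1.919, 0.001]
contact_force: [-0.9, 0.2, -3.1]
opening: 0.0181
grip_force: 58.8
shift mm [  0.9  -0.6 110.5] turn [ 0.0017  0.0008 -0.0002] F [-0.9  0.2 -3.1] pos [ 0.5307 -0.2561  0.1135] t 4.45 open 0.018079805595068957
```

View pics/l1.png

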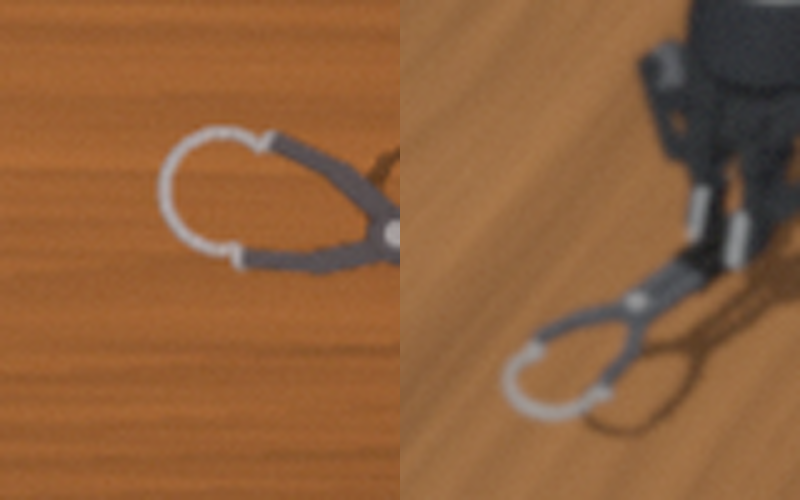

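The pliers lifted level-ish with the ring spread. In the top crop the pins are at (265,142) and (240,258); in the side crop they're at (540,350) and (603,392), with the bolt at (637,300). Next I'll find the ring centre, height and droop by fitting the bright ring pixels in both views.

```bash
cat >> h.py <<'E'
def ringpix(n,box):
    im=optics.get_image(n); x,y,w,h=box
    hsv=cv2.cvtColor(im,cv2.COLOR_RGB2HSV)[y:y+h,x:x+w]
    m=((hsv[...,1]<75)&(hsv[...,2]>115)).astype(np.uint8)
    k,l,st,_=cv2.connectedComponentsWithStats(m,connectivity=8)
    j=1+np.argmax(st[1:,4]); v,u=np.nonzero(l==j); return np.c_[u+x,v+y].astype(float)
def circ(P):
    A=np.c_[2*P[:,:2],np.ones(len(P))]; s=np.linalg.lstsq(A,(P[:,:2]**2).sum(1),rcond=None)[0]
    r=np.sqrt(s[2]+s[0]**2+s[1]**2); return s[:2],r
def measure(bt,bs,zs):
    o=get_obs(); a,b=ringpix("top",bt),ringpix("side",bs); print("n",len(a),len(b),a.min(0),a.max(0),b.min(0),b.max(0))
    for z in zs:
        A=np.array([plane("top",p,z) for p in a]);B=np.array([plane("side",p,z) for p in b])
        print(z,[(c.round(4),round(r,4)) for c,r in(circ(A),circ(B))])
    return a,b
E
python3 - <<'E'
from h import *
measure((385,205,50,50),(430-92,140,50,50),(.10,.105,.11,.115,.12))
c=lambda x0,y0,x,y:(x0+(x+.5)/5-.5,y0+(y+.5)/5-.5)
T=lambda x,y:c(365,190,x,y); S=lambda x,y:c(340,90,x-400,y)
for a,b in [((265,142),(540,350)),((240,258),(603,392)),((397,233),(637,300))]: print(two(T(*a),S(*b)))
E
```

```text
n 130 109 [396. 216.] [418. 244.] [361. 159.] [382. 174.]
0.1 [(array([ 0.5624, -0.1266]), np.float64(0.0233)), (array([ 0.5647, -0.1315]), np.float64(0.0237))]
0.105 [(array([ 0.5622, -0.1255]), np.float64(0.0231)), (array([ 0.5626, -0.1266]), np.float64(0.0235))]
0.11 [(array([ 0.562 , -0.1245]), np.float64(0.0229)), (array([ 0.5605, -0.1217]), np.float64(0.0233))]
0.115 [(array([ 0.5618, -0.1235]), np.float64(0.0228)), (array([ 0.5585, -0.1168]), np.float64(0.0232))]
0.12 [(array([ 0.5615, -0.1225]), np.float64(0.0226)), (array([ 0.5564, -0.112 ]), np.float64(0.023))]
(array([ 0.58133543, -0.14210625,  0.10758657]), np.float64(0.0031432632846555334))
(array([ 0.53892095, -0.13178088,  0.10723943]), np.float64(0.00038598494701142346))
(array([ 0.5484562 , -0.18603981,  0.12303139]), np.float64(0.000923310601742152))
```

```bash
cat > m.py <<'E'
from h import *
def blob(im,box,s=75,v=115,pick=None):
    x,y,w,h=box; hsv=cv2.cvtColor(im,cv2.COLOR_RGB2HSV)[y:y+h,x:x+w]
    m=((hsv[...,1]<s)&(hsv[...,2]>v)).astype(np.uint8)
    k,l,st,ce=cv2.connectedComponentsWithStats(m,connectivity=8)
    j=1+np.argmax(st[1:,4]); vv,uu=np.nonzero(l==j)
    g=hsv[vv,uu,2].astype(float)-v+1
    return np.c_[uu+x,vv+y].astype(float),np.array([(uu*g).sum()/g.sum()+x,(vv*g).sum()/g.sum()+y])
def ringfit(t,s,bt,bs,z0):
    a,b=blob(t,bt)[0],blob(s,bs)[0]
    def f(z):
        A=np.array([plane("top",p,z) for p in a]);B=np.array([plane("side",p,z) for p in b]); return circ(A),circ(B)
    zs=np.arange(z0-.02,z0+.02,.0005); e=[np.linalg.norm(f(z)[0][0]-f(z)[1][0]) for z in zs]; z=zs[np.argmin(e)]
    (c,r),(c2,r2)=f(z); return np.r_[(c+c2)/2,z],min(e),r,r2,len(a),len(b)
E
python3 - <<'E'
from m import *
t0=cv2.imread("pics/top0.png")[:,:,::-1];s0=cv2.imread("pics/side0.png")[:,:,::-1]
t1=optics.get_image("top");s1=optics.get_image("side")
print("bench ring",ringfit(t0,s0,(384,216,22,26),(352,184,22,20),.003))
print("lift ring",ringfit(t1,s1,(385,205,36,50),(338,140,50,50),.107))
for t,s,p,q in[(t0,s0,(431,238),(383,179)),(t1,s1,(444,236),(467-340+260,149.5))]:
    q=(383,179) if t is t0 else (340+237/5,90+300/5)
    a=blob(t,(int(p[0])-4,int(p[1])-4,9,9),90,125)[1];b=blob(s,(int(q[0])-4,int(q[1])-4,9,9),90,125)[1]
    print("bolt",a,b,two(a,b))
E
```

```text
Traceback (most recent call last):
  File "m.py", line 13, in ringfit
    zs=np.arange(z0-.02,z0+.02,.0005); e=[np.linalg.norm(f(z)[0][0]-f(z)[1][0]) for z in zs]; z=zs[np.argmin(e)]
                                                         ~^^^
  File "m.py", line 12, in f
    A=np.array([plane("top",p,z) for p in a]);B=np.array([plane("side",p,z) for p in b]); return circ(A),circ(B)
                                                          ~~~~~^^^^^^^^^^^^
  File "h.py", line 9, in plane
    o,d=ray(n,uv); return o+d*(z-o[2])/d[2]
        ~~~^^^^^^
  File "h.py", line 5, in ray
    m=optics.camera_model(n);K=np.array([[m["fx"],0,m["cx"]],[0,m["fy"],m["cy"]],[0,0,1]])
ValueError: time passes only in moves, steps and waits
```

The ring's spread fully (fit radius about 23 mm) and the pliers weigh about 0.32 kg, with perhaps a slight droop. I'll carry the ring to above the hub shaft, raising it 20 mm, and refine there.

```bash
python3 -m pendant '[[[5,0,-10],[0,0,0],0],[[20,-14,-10],[0,0,0],0],[[24,-17,0],[0,0,0],0],[[24,-17,0],[0,0,0],0],[[24,-17,0],[0,0,0],0],[[24,-17,0],[0,0,0],0],[[24,-17,0],[0,0,0],0],[[24,-17,0],[0,0,0],0],[[24,-17,0],[0,0,0],0],[[24,-17,0],[0,0,0],0],[[20,-15,0],[0,0,0],0],[[10,-10,0],[0,0,0],0]]'
python3 -m pendant '[[[0,0,0],[0,0,0],0],[[0,0,0],[0,0,0],0],[[0,0,0],[0,0,0],0]]'
python3 - <<'E'
from h import *
t=optics.get_image("top"); s=optics.get_image("side")
delta([.43,.03,.13],1.315)
cv2.imwrite("pics/t2.png",t[:,:,::-1]);cv2.imwrite("pics/s2.png",s[:,:,::-1])
up=lambda im,x,y,w,h,k:cv2.resize(im[y:y+h,x:x+w,::-1],None,fx=k,fy=k,interpolation=cv2.INTER_CUBIC)
cv2.imwrite("pics/v2.png",np.hstack([up(t,225,235,80,100,5),up(s,310,220,80,100,5)]))
E
```

```text
t: 5.85
tool_pos: [0.4228, 0.0297, 0.1335]
tool_rot: [-2.485, -1.922, -0.002]
contact_force: [1.6, -0.3, -2.8]
opening: 0.0176
grip_force: 58.8
t: 6.1
tool_pos: [0.4241, 0.0271, 0.1335]
tool_rot: [2.486, 1.919, 0.001]
contact_force: [0.8, -0.4, -2.5]
opening: 0.0179
grip_force: 58.9
shift mm [4.7 4.8 3.2] turn [ 0.0006  0.0001 -0.0013] F [-0.5  0.3 -1.3] pos [0.4242 0.0267 0.1332] t 6.2 open 0.01799638256180449
```

View pics/v2.png

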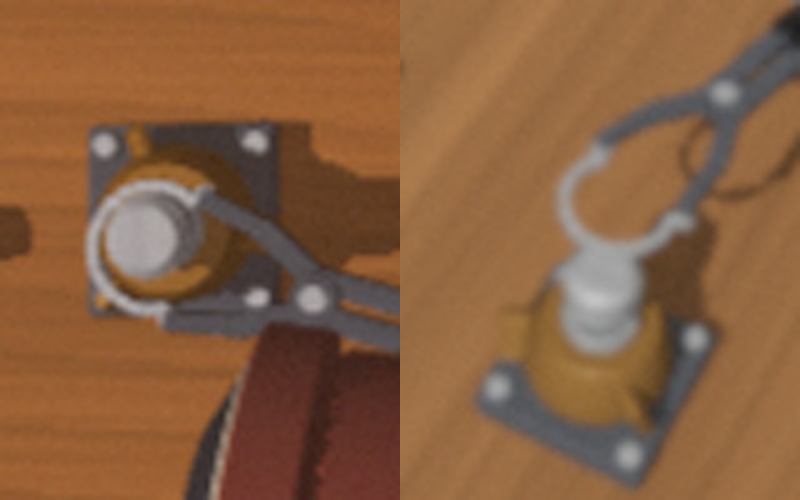

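In the top crop the ring surrounds the shaft top (128,236), with the pins at (205,195) and (160,315) and the bolt at (314,298). In the side crop the bolt is at (725,93), the pins are at (600,155) and (683,220), and the ring's front edge is at about (563,195)–(620,248).

Run:
```python
from m import *
c=lambda x0,y0,x,y:(x0+(x+.5)/5-.5,y0+(y+.5)/5-.5)
T=lambda p:c(225,235,*p); S=lambda p:c(310,220,p[0]-400,p[1])
t=cv2.imread("pics/t2.png")[:,:,::-1];s=cv2.imread("pics/s2.png")[:,:,::-1]
bt=T((314,298));bs=T((0,0)) and S((725,93))
B=lambda im,p:blob(im,(round(p[0])-4,round(p[1])-4,9,9),90,125)[1]
a,b=B(t,bt),B(s,bs); print("bolt",a,b,two(a,b)); bolt=two(a,b)[0]
for p,q in[((205,195),(600,155)),((160,315),(683,220))]: print("pin",two(T(p),S(q)))
top=[T(p) for p in[(92,250),(97,222),(120,196),(152,186),(180,188),(103,280),(125,302)]]
sd=[S(p) for p in[(563,195),(568,220),(590,243),(660,240),(640,249),(575,172)]]
for z in np.arange(.116,.138,.003):
    C=[circ(np.array([plane(n,p,z) for p in P])) for n,P in(("top",top),("side",sd))]
    print(round(z,3),[(k.round(4),round(r,4)) for k,r in C], "top err",(C[0][0]-C[1][0]).round(4))
for n in("top","side"): print("hub px at z.092",proj(n,[.457,.168,.092]))
print("shaft top tri",two(T((128,236)),S((603,262))))
d=np.array([np.cos(1.315),np.sin(1.315)]);print("eye from bolt",bolt[:2]+.0645*d)
for n,P in(("top",top),("side",sd)): print(n,"front reach from bolt",max((np.array([plane(n,p,.128) for p in P])[:,:2]-bolt[:2])@d))
```

```text
bolt [287.02110818 294.35620053] [374.44918033 238.12786885] (array([0.44223995, 0.09744671, 0.14489993]), np.float64(0.0003210790166793799))
pin (array([0.47619364, 0.13949177, 0.126706  ]), np.float64(0.0002362962438671315))
pin (array([0.43254918, 0.15313039, 0.13134473]), np.float64(0.0022248509763777885))
0.116 [(array([0.4562, 0.1596]), np.float64(0.0227)), (array([0.4611, 0.1489]), np.float64(0.0235))] top err [-0.0049  0.0107]
0.119 [(array([0.4565, 0.159 ]), np.float64(0.0226)), (array([0.4603, 0.1507]), np.float64(0.0234))] top err [-0.0037  0.0083]
0.122 [(array([0.4568, 0.1584]), np.float64(0.0225)), (array([0.4594, 0.1525]), np.float64(0.0233))] top err [-0.0026  0.0059]
0.125 [(array([0.4572, 0.1578]), np.float64(0.0224)), (array([0.4586, 0.1543]), np.float64(0.0232))] top err [-0.0014  0.0035]
0.128 [(array([0.4575, 0.1572]), np.float64(0.0223)), (array([0.4577, 0.1562]), np.float64(0.0231))] top err [-0.0003  0.0011]
0.131 [(array([0.4578, 0.1567]), np.float64(0.0222)), (array([0.4569, 0.158 ]), np.float64(0.023))] top err [ 0.0009 -0.0013]
0.134 [(array([0.4581, 0.1561]), np.float64(0.0221)), (array([0.4561, 0.1598]), np.float64(0.0229))] top err [ 0.002  -0.0037]
0.137 [(array([0.4584, 0.1555]), np.float64(0.022)), (array([0.4552, 0.1616]), np.float64(0.0228))] top err [ 0.0032 -0.0061]
hub px at z.092 [253.49310552 282.07693963]
hub px at z.092 [350.4051582  274.11711161]
shaft top tri (array([0.45757326, 0.17127732, 0.10428445]), np.float64(0.0023355912107703393))
eye from bolt [0.45855947 0.15984802]
top front reach from bolt 0.08422430591705628
side front reach from bolt 0.08337241185491062
```

Both lifted measurements give a droop of about 0.042 rad, and the ring eye is about 9 mm short of the axis. I'll correct the pitch and lateral position.

```bash
python3 -m pendant '[[[4.5,-2,0],[0,0.021,0],0],[[4,-1.5,0],[0,0.021,0],0],[[0,0,0],[0,0,0],0],[[0,0,0],[0,0,0],0],[[0,0,0],[0,0,0],0]]'
python3 - <<'E'
from m import *
t=optics.get_image("top"); s=optics.get_image("side")
delta([.43,.03,.13],1.315)
cv2.imwrite("pics/t3.png",t[:,:,::-1]);cv2.imwrite("pics/s3.png",s[:,:,::-1])
up=lambda im,x,y,w,h,k:cv2.resize(im[y:y+h,x:x+w,::-1],None,fx=k,fy=k,interpolation=cv2.INTER_CUBIC)
cv2.imwrite("pics/v3.png",np.hstack([up(t,230,245,66,80,6),up(s,315,225,66,80,6)]))
B=lambda im,p:blob(im,(round(p[0])-5,round(p[1])-5,11,11),90,125)[1]
a,b=B(t,(285,294)),B(s,(373,239)); print("bolt",a,b,two(a,b))
E
```

```text
t: 6.62
tool_pos: [0.4224, 0.0363, 0.1329]
tool_rot: [-2.467, -1.903, -0.052]
contact_force: [0.8, 0.0, -1.9]
opening: 0.0179
grip_force: 58.9
shift mm [-4.4  8.9  2.7] turn [ 0.     -0.042  -0.0004] F [-0.5  0.7 -2. ] pos [0.4224 0.0364 0.1329] t 6.7167 open 0.01788925004293784
bolt [281.87550201 295.6746988 ] [373.34020619 240.95876289] (array([0.44023527, 0.10631097, 0.14689297]), np.float64(0.0007189996486788226))
```

View pics/v3.png

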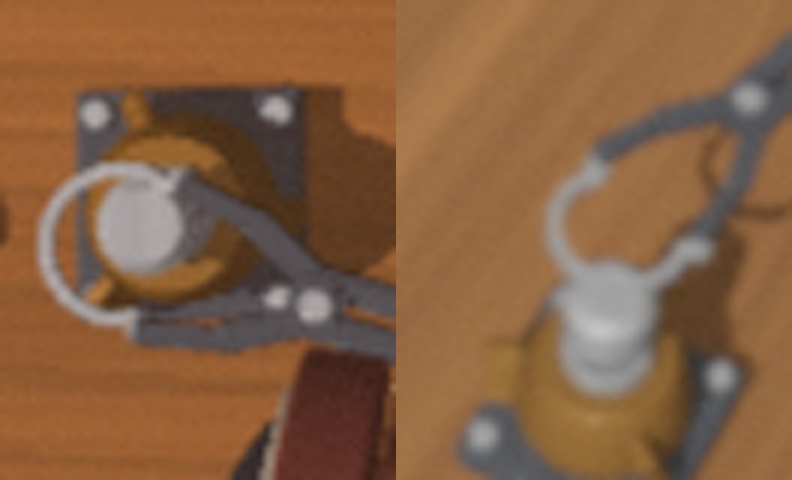

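The ring at top crop (45,245)–(150,175) now sits forward over the shaft, and the side view shows the ring's front edge just behind the shaft top. I'll recompute.

```bash
cat > r.py <<'E'
from m import *
def fit(top,sd,zs):
    f=lambda z:[circ(np.array([plane(n,p,z) for p in P])) for n,P in(("top",top),("side",sd))]
    z=min(zs,key=lambda z:np.linalg.norm(f(z)[0][0]-f(z)[1][0])); C=f(z)
    print("ring z",round(z,4),[(k.round(4),round(r,4)) for k,r in C]); return z
E
python3 - <<'E'
from r import *
c=lambda x0,y0,x,y:(x0+(x+.5)/6-.5,y0+(y+.5)/6-.5)
top=[c(230,245,*p) for p in[(45,245),(52,212),(80,180),(113,170),(150,175),(55,280),(80,307),(110,320)]]
sd=[c(315,225,p[0]-396,p[1]) for p in[(553,215),(558,245),(575,272),(572,190),(650,283),(675,265)]]
z=fit(top,sd,np.arange(.115,.15,.0005))
bolt=np.array([.4402,.1063]);d=np.array([np.cos(1.315),np.sin(1.315)]);print("eye bolt",bolt+.0645*d)
for n,P in(("top",top),("side",sd)):
    f=max((np.array([plane(n,p,z) for p in P])[:,:2]-bolt)@d); print(n,"front",f,bolt+(f-.0215)*d)
print(c(315,225,604-396,300),proj("side",[.457,.168,.092]))
E
```

```text
ring z 0.1335 [(array([0.4555, 0.1669]), np.float64(0.0222)), (array([0.456 , 0.1673]), np.float64(0.0222))]
eye bolt [0.45651953 0.16870131]
top front 0.08468157984786547 [0.45618594 0.16742579]
side front 0.085319891505594 [0.45634745 0.16804333]
(349.25, 274.5833333333333) [350.4051582  274.11711161]
```

The ring now reads level (bolt–ring height 13.4 mm, against 12.9 mm on the bench) and its eye is within 1 mm of the axis. I'll go down vertically; in tool axes that needs -0.042 x per unit z.

```bash
python3 -m pendant '[[[-0.2,0.5,5],[0,0,0],0],[[-0.2,0,5],[0,0,0],0],[[-0.2,0,5],[0,0,0],0],[[-0.2,0,5],[0,0,0],0],[[-0.2,0,5],[0,0,0],0],[[-0.2,0,5],[0,0,0],0],[[-0.2,0,5],[0,0,0],0],[[0,0,0],[0,0,0],0],[[0,0,0],[0,0,0],0]]'
python3 -m pendant '[[[-0.2,0,4],[0,0,0],0],[[-0.2,0,4],[0,0,0],0],[[-0.2,0,4],[0,0,0],0],[[-0.1,0,3],[0,0,0],0],[[0,0,0],[0,0,0],0],[[0,0,0],[0,0,0],0]]'
python3 - <<'E'
from m import *
t=optics.get_image("top"); s=optics.get_image("side")
delta([.4224,.0364,.0829],1.315)
cv2.imwrite("pics/t4.png",t[:,:,::-1]);cv2.imwrite("pics/s4.png",s[:,:,::-1])
up=lambda im,x,y,w,h,k:cv2.resize(im[y:y+h,x:x+w,::-1],None,fx=k,fy=k,interpolation=cv2.INTER_CUBIC)
cv2.imwrite("pics/v4.png",np.hstack([up(t,230,245,66,80,6),up(s,315,225,66,80,6)]))
B=lambda im,p:blob(im,(round(p[0])-5,round(p[1])-5,11,11),90,125)[1]
a,b=B(t,proj("top",[.4407,.1063,.097])),B(s,proj("side",[.4407,.1063,.097])); print("bolt",a,b,two(a,b))
E
```

```text
t: 7.47
tool_pos: [0.4226, 0.0365, 0.0974]
tool_rot: [-2.466, -1.903, -0.051]
contact_force: [0.5, 0.5, -2.3]
opening: 0.0177
grip_force: 58.9
t: 7.97
tool_pos: [0.4227, 0.0364, 0.0825]
tool_rot: [-2.466, -1.903, -0.051]
contact_force: [-0.3, -1.1, -1.2]
opening: 0.0182
grip_force: 58.9
shift mm [-0.1 -0.6  0.1] turn [ 0.0002 -0.042  -0.0002] F [-0.3 -0.7 -2.9] pos [0.423  0.0363 0.083 ] t 8.0667 open 0.017743165152218476
bolt [285.3495935 291.8504065] [371.21454545 254.73454545] (array([0.44078531, 0.10614247, 0.09710227]), np.float64(0.0007040544891303596))
```

View pics/v4.png

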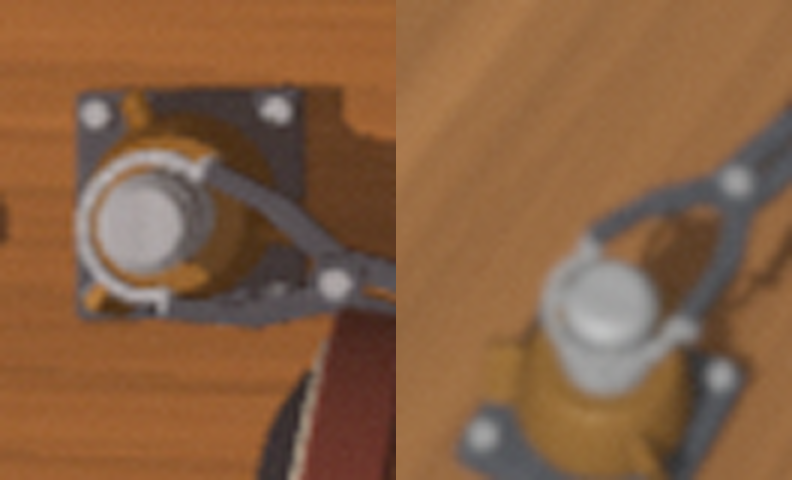

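The ring now surrounds the shaft without contact: top-crop midline (82,225), (155,155), (140,300); side-crop (548,300), (560,330), (660,345). I'll measure height and centring.

Run:
```python
from r import *
c=lambda x0,y0,x,y:(x0+(x+.5)/6-.5,y0+(y+.5)/6-.5)
top=[c(230,245,*p) for p in[(82,225),(90,188),(120,162),(155,155),(190,162),(92,262),(110,287),(140,300)]]
sd=[c(315,225,p[0]-396,p[1]) for p in[(548,300),(560,270),(557,325),(590,350),(630,357),(660,345)]]
z=fit(top,sd,np.arange(.07,.10,.0005))
bolt=np.array([.4408,.1061]);d=np.array([np.cos(1.315),np.sin(1.315)]);print("eye bolt",bolt+.0645*d)
for n,P in(("top",top),("side",sd)):
    f=max((np.array([plane(n,p,z) for p in P])[:,:2]-bolt)@d); print(n,"front",f,bolt+(f-.0215)*d)
```

```text
ring z 0.088 [(array([0.4562, 0.1656]), np.float64(0.0232)), (array([0.4562, 0.1657]), np.float64(0.0227))]
eye bolt [0.45711953 0.16850131]
top front 0.08456847680887354 [0.45675733 0.16711636]
side front 0.08331969462739008 [0.45644137 0.16590821]
```

Bolt-based and kinematic estimates agree that the ring's mid-height is about 79.7 mm, so it needs to go down 14.7 mm, with a hair forward.

```bash
python3 -m pendant '[[[0.3,0,3],[0,0,0],0],[[-0.1,0,3],[0,0,0],0],[[-0.1,0,3],[0,0,0],0],[[-0.1,0,3],[0,0,0],0],[[-0.1,0,2.7],[0,0,0],0],[[0,0,0],[0,0,0],0],[[0,0,0],[0,0,0],0],[[0,0,0],[0,0,0],0]]'
python3 - <<'E'
from m import *
t=optics.get_image("top"); s=optics.get_image("side")
delta([.4224,.0364,.068],1.315)
up=lambda im,x,y,w,h,k:cv2.resize(im[y:y+h,x:x+w,::-1],None,fx=k,fy=k,interpolation=cv2.INTER_CUBIC)
cv2.imwrite("pics/v5.png",np.hstack([up(t,230,250,50,60,8),up(s,325,250,50,60,8)]))
B=lambda im,p:blob(im,(round(p[0])-5,round(p[1])-5,11,11),90,125)[1]
a,b=B(t,proj("top",[.4407,.1063,.082])),B(s,proj("side",[.4407,.1063,.082])); print("bolt",a,b,two(a,b))
E
```

```text
t: 8.73
tool_pos: [0.4231, 0.0369, 0.0682]
tool_rot: [-2.466, -1.904, -0.052]
contact_force: [0.5, 0.6, -1.8]
opening: 0.0176
grip_force: 58.9
shift mm [-0.7 -0.7  0.3] turn [ 0.0004 -0.0421 -0.0002] F [-0.2  0.1 -1.8] pos [0.4232 0.0368 0.0684] t 8.8333 open 0.017344870667534318
bolt [285.87260035 290.72774869] [370.5        258.72619048] (array([0.44103516, 0.10680704, 0.0827118 ]), np.float64(0.0004582519649477755))
```

View pics/v5.png

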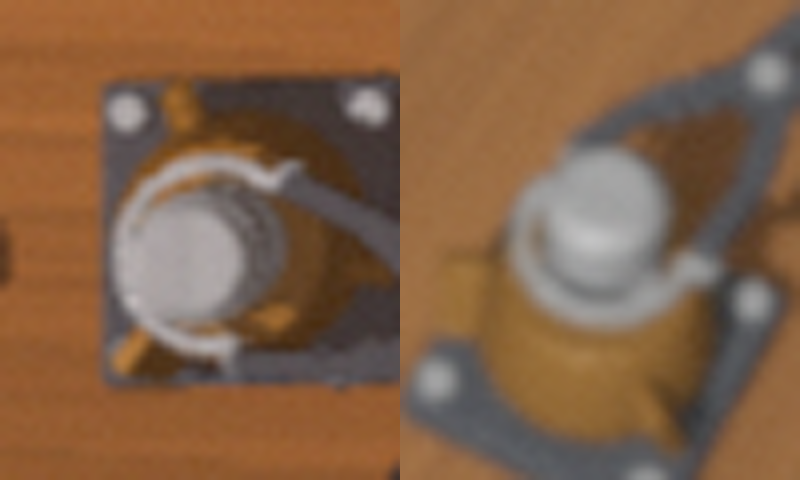

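The ring encircles the shaft at groove height: top-crop midline (120,255), (210,163), (200,347); side-crop (518,240), (590,317), (640,308). The bolt gives a ring mid-height of 65.3 mm. One last centring check.

Run:
```python
from r import *
c=lambda x0,y0,x,y:(x0+(x+.5)/8-.5,y0+(y+.5)/8-.5)
top=[c(230,250,*p) for p in[(122,255),(130,215),(165,178),(210,163),(250,172),(135,300),(165,333),(200,347)]]
sd=[c(325,250,p[0]-400,p[1]) for p in[(518,240),(525,275),(550,303),(590,317),(640,308),(535,200)]]
z=fit(top,sd,np.arange(.05,.09,.0005))
bolt=np.array([.4410,.1068]);d=np.array([np.cos(1.315),np.sin(1.315)]);print("eye bolt",bolt+.0645*d)
for n,P in(("top",top),("side",sd)):
    f=max((np.array([plane(n,p,z) for p in P])[:,:2]-bolt)@d); print(n,"front",f,bolt+(f-.0215)*d)
print(plane("top",c(230,250,195,256),.0945),plane("side",c(325,250,208,190),.0945))
```

```text
ring z 0.068 [(array([0.456 , 0.1678]), np.float64(0.0222)), (array([0.4582, 0.169 ]), np.float64(0.0211))]
eye bolt [0.45731953 0.16920131]
top front 0.08509036331206214 [0.45708937 0.16832127]
side front 0.08550701782289394 [0.45719479 0.16872437]
[0.4582299  0.16668454 0.0945    ] [0.45698978 0.1675657  0.0945    ]
```

The ring is centred to within about 1 mm of the axis, level, and at about 65 mm height, with no contact force beyond the pliers' weight. I'm handing it in.

```bash
python3 -c "
from station import ctrl
print(ctrl.finish_job())"
```

```text
the job is handed in; nothing more can be done
None
```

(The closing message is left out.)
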